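# Park the wheel bearing at the top of its sloped gutter

### The job

Push the wheel bearing up its sloped gutter, over the small lip until it sits in the seat against the top stop and cannot roll back, then swing the keeper bar fully across that gutter behind it. Only push: do not lift or carry the bearing, and leave the spacer in the other gutter and everything else on the bench where they are.

Things in the scene. Friction and masses are not known exactly. Their poses are not given: they have to be found in the camera images.
- track: Two sloped aluminium gutters side by side on a fixed rack (dark base plate 320 x 150 mm). x: uphill (slope 0.14 rad), y: left looking uphill, z: square to the floors. Origin: at floor level, midway between the gutters, below the seats. Gutters at y = +50 and -50 mm, 34 mm wide inside, x = -235 to +36; walls 12 mm high, 3 mm thick; foot stop 10 mm high, face at x = -222.
- left_seat (a point): Where the bearing's centre is when against the top stop of the left gutter (track 0, 50, 30 mm). Stop plate face 30 mm further uphill, 40 mm high. A fixed round lip 3 mm high crosses the floor 15.5 mm downhill of this point; pushed over it, the bearing drops in, settles 0 to 2 mm downhill of this point and stays. Short of the lip it rolls back to the foot.
- right_seat (a point): The same for the right gutter (track 0, -50, 30 mm): seat, stop plate and lip are alike.
- bearing: The wheel bearing: steel, 60 mm outside diameter, 30 mm wide, dark seals, bore closed by a black plug, about 0.25 to 0.5 kg, oiled and slippery. Stands on its rim at the foot of either gutter (centre at track x = -200 mm), free to roll along it. Origin at its centre; y is its axle axis, across the gutter; x and z turn with it.
- spacer: The spacer: a plain short steel tube, 44 mm outside diameter, 30 mm long, standing on its rim at the foot of the other gutter; origin at its centre.
- keeper (a joint): Angle of the keeper (rad), a plain steel bar between the gutters turning about the track's z axis. 0: points downhill, midway between the gutters; +1.57: square across the left gutter; -1.57: square across the right one (mechanical stops at both ends; across, it clears a seated bearing by 4 mm). Moves under about 1 N at its end, stays where it is left.
- pivot (a point): The keeper's pivot (track -38, 0, 26 mm), half-way up the bar. The bar reaches 75 mm from here, is 8 mm thick and 16 mm tall: 18 to 34 mm above the gutter floors, clear over the gutter walls.
- keeper_tip (a point): Point on the centre line of the keeper bar, half-way up it, 70 mm from the pivot (5 mm short of its free end).
- socket: Bystander: plain steel socket, a cylinder 34 mm across, 45 mm high, standing; origin under its middle.
- filter: Bystander: white oil-filter can, 76 mm across, 90 mm high, standing; origin under its middle.
- grease: Bystander: grey jar with black lid, 84 mm across, 70 mm high; origin under its middle.
- wrench: Bystander: steel wrench, 200 mm long, lying flat; to be left alone.
- driver: Bystander: screwdriver with black handle, lying flat; to be left alone.
- tape: Bystander: roll of tape, a ring 96 mm across and 40 mm high, lying flat; origin under its middle.
- hub: Bystander: dark steel flanged hub, 100 mm across, 40 mm high, flange down; origin under its middle.
Not all that is in view belongs to the job. Leave any turquoise look-alike of the bearing alone.

How it is judged:
On the way, in this order (a step that is already met when the one before it is completed fails the run):
1. the bearing sits in the seat between the lip and the top stop of its gutter, the keeper not yet across (x of bearing in the frame of track between -0.008 and 0.006 m and z of bearing in the frame of track between 0.024 and 0.035 m and angle between the y axis of bearing and the y axis of track, either way round below 0.15 rad and (y of bearing in the frame of track between 0.04 and 0.06 m or y of bearing in the frame of track between -0.06 and -0.04 m) and value of joint keeper between -1 and 1 rad), for 0.2 s.
2. the keeper lies fully across the bearing's gutter (x of bearing in the frame of track between -0.008 and 0.006 m and z of bearing in the frame of track between 0.024 and 0.035 m and angle between the y axis of bearing and the y axis of track, either way round below 0.15 rad and ((y of bearing in the frame of track between 0.04 and 0.06 m and value of joint keeper above 1.4 rad) or (y of bearing in the frame of track between -0.06 and -0.04 m and value of joint keeper below -1.4 rad))), for 0.2 s.
At the end, for the whole second after the job is handed in: The bearing rests in the seat at the top of its gutter (centre within about 8 mm of its place at the stop, on the floor, standing on its rim, at rest), the keeper is within 0.17 rad of square across that same gutter, and the spacer is within 20 mm of its start (all of step 2 and linear speed of bearing below 0.02 m/s and distance of spacer from where it was at the start of the episode below 0.02 m); the robot touches nothing.
It fails at once if the bearing is lifted more than about 10 mm off the gutter floor (z of bearing in the frame of track above 0.04 m).
It fails at once if the spacer is moved more than 20 mm (distance of spacer from where it was at the start of the episode above 0.02 m).
It fails at once if a bystander is moved more than 30 mm (distance of any of socket, filter, grease, wrench, driver, tape, hub from where it was at the start of the episode above 0.03 m).
It also fails if it takes over 58 s, if anything falls off the work surface, if the arm or the gripper's body presses on something with over 40 N, if the wrist force passes 120 N, or if a joint passes its speed limit or range.

### The arm

A 6-joint arm with a two-finger parallel gripper is mounted at the origin on the work surface. World frame = base frame: x ahead of the robot, y to its left, z up, the work surface at z = 0. Lengths are in m, angles in rad, forces in N, time in s.
With the tool pointing down it reaches from about 0.375 to 0.975 m from the base axis. Payload 3.8 kg.
Tool frame: the origin (TCP) lies on the centre line of the jaws, within the pads' length; the fingertips stand 14 mm ahead of it and the grasp point (between the pads) lies 5 mm behind it; x points along the fingers, y is the direction in which the jaws open and shut, and the axes are right-handed (so a half turn about x gives the same grasp; the last joint's range is limited). The gripper opens to 85 mm and grips with 20 to 120 N. Pads are 22 mm wide; open, the fingers measure 114 mm over their backs; the gripper's body (76 mm by 85 mm) begins 54 mm behind the grasp point. The pads swing forward as they close: fully open they stand 13 mm farther back than shut.
Start: joints at [-1.194, 0.264, 1.604, -0, 1.274, -0.037], TCP at [0.271, -0.618, 0.245] pointing down, gripper open.
Joint ranges: [-2.63, 2.63], [-0.94, 2.18], [0.31, 2.57], [-1.31, 4.45], [0, 2.66], [-2.55, 2.55]. Speed limits (rad/s): [2.57, 2.57, 3.14, 3.14, 3.14, 3.14].

### API

Orientations are given as a rotation vector (axis times angle).
In Python, from workcell import bot gives the robot as it stands.
- The arm moves only by the shell command python3 -m creep 'ROWS' [FORCE]. ROWS is JSON, a list of rows, each an object with "grip": the finger opening in cm, from 0 to 8.54; "dp": the shift along the tool's x, y, z in cm, a list of three; "rotation": the turn, a rotation vector about the tool's x, y, z in rad, a list of three. A call has 1 to 5 rows; each row is the pose to reach, as a shift and turn from the pose commanded when the call began, along the tool's axes at that moment; what a row does not reach only later rows make up. A row lasts 1/12 s, in which the tool goes at most 41.7 mm and 7.16 degrees, less where a joint would pass 70% of its speed; a pose out of reach is approached as far as the arm can. A call with a gripper value outside its range is refused whole. The fingers move at their own pace and stop on an object; FORCE is the grip in N (left out, the last holds). Time passes only in rows, so rows that repeat a pose let the fingers close. It gives the time, the measured TCP pose, the force and the opening at its end, in the units of the state.
- bot.read_state(): the state, without advancing time (a new reading comes with each control period).
- bot.read_camera(name): name is "scene" or "top" or "wrist"; returns (picture, depth): 400x640x3 uint8, red, green, blue; 400x640 float32, m along the optical axis (not along the pixel's ray), 0 where there is no reading.
- bot.get_calibration(name): a dict with "fx", "fy", "cx", "cy" (pixels), "dist" ([k1, k2, p1, p2, k3] as OpenCV has them; the pictures are not rectified), "rvec" (rotation vector, rad) and "tvec" (3), from world to camera coordinates, as OpenCV has them. Camera axes: x right, y down, z forward; pixel columns grow to the right and rows downward; lengths in m; the calibration is good to about 2 mm. A picture is of the moment at which its call begins: read the wrist's pose just before it. get_calibration takes no time and is no camera call; for the wrist camera it gives the pose at the moment of the call.
- bot.finish_job(): hands the job in, once; it reports no verdict.
The state is a dict: "time": time; "q": joint angles; "joint_vel": joint speeds; "joint_torque": joint torques, N m; "tool_pos": TCP position; "tcp_rot": TCP orientation; "wrist_force": force on the tool from outside, world axes, zero at the start; "torque": the same for the moment, N m; "width": opening from 0.0 (shut) to 1.0 (fully open).
Only numpy, scipy, OpenCV 4.12 (cv2) and the standard library are available. Lean on these libraries where they do the work, as an engineer would, in place of code of your own. Each camera call takes 0.05 s, during which the arm holds its last target.

## Working session

There is one attempt and no reset: what is moved stays moved. The work goes in short steps, Python scripts to look and compute and a shell command to move; the robot and the scene stay as the last step left them, time stands still between calls to the robot, and variables do not carry over. Pictures are saved under pics/ and viewed, and the job is handed in when it is done.

```bash
ls; mkdir -p pics; python3 - <<'E'
from workcell import bot
import cv2,numpy as np
print(bot.read_state())
for n in ["scene","top","wrist"]:
    im,d=bot.read_camera(n); cv2.imwrite(f"pics/{n}0.png",im[:,:,::-1]); np.savez(f"pics/{n}0.npz",im=im,d=d)
    print(n,bot.get_calibration(n))
E
```

```text
pics
{'time': 0.0, 'q': array([-1.19390919e+00,  2.64754230e-01,  1.60538302e+00, -9.50558663e-07,
        1.27368197e+00, -3.68789022e-02]), 'joint_vel': array([ 0.0012764 , -0.00089076, -0.00049253, -0.00015629, -0.00027709,
       -0.00035158]), 'joint_torque': array([-3.78703204e-03, -5.15123677e+01, -3.67314613e+01, -5.08823405e-05,
        1.31854636e-02,  3.71919540e-06]), 'tool_pos': array([ 0.27114472, -0.61738439,  0.24395638]), 'tcp_rot': array([ 1.9939492 ,  0.42081887, -1.99471867]), 'wrist_force': array([ 0.26345296,  0.2663294 , -0.42209754]), 'torque': array([-0.03575384, -0.01923131, -0.03816927]), 'width': 0.9992556316947246}
scene {'fx': 474.57288704229484, 'fy': 474.57288704229484, 'cx': 318.58374755077625, 'cy': 189.49999026020566, 'dist': array([0.04895278, 0.        , 0.        , 0.        , 0.        ]), 'rvec': array([ 2.02181486,  0.86205367, -0.45925056]), 'tvec': array([-0.3749641 , -0.15792653,  1.75919249])}
top {'fx': 515.7227358339891, 'fy': 515.7227358339891, 'cx': 319.53553668628064, 'cy': 202.25214055292778, 'dist': array([0.00148309, 0.        , 0.        , 0.        , 0.        ]), 'rvec': array([ 2.18218567, -2.12247656,  0.15188807]), 'tvec': array([-0.01324986,  0.57271126,  1.68293025])}
wrist {'fx': 285.1557214664364, 'fy': 285.1557214664364, 'cx': 319.2444569285344, 'cy': 200.19592293026113, 'dist': array([-0.00254168,  0.        ,  0.        ,  0.        ,  0.        ]), 'rvec': array([-2.40856932,  1.57219945,  0.24583375]), 'tvec': array([-0.67367161, -0.03983538,  0.38031351])}
```

View pics/scene0.png

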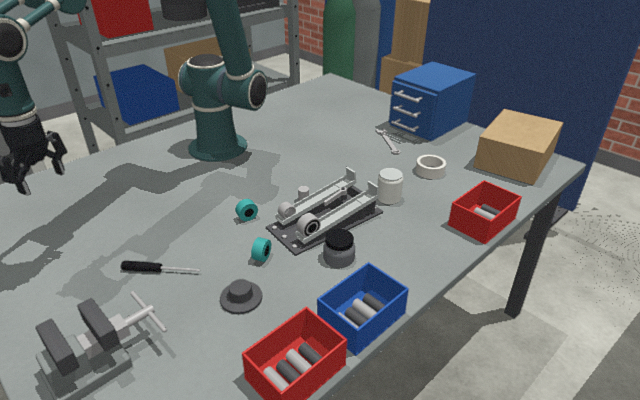

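View pics/top0.png

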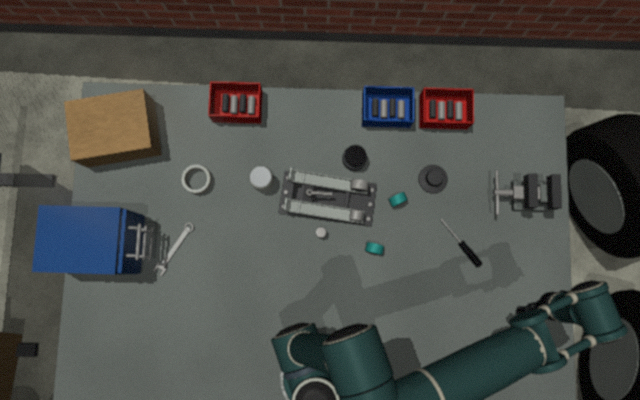

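View pics/wrist0.png

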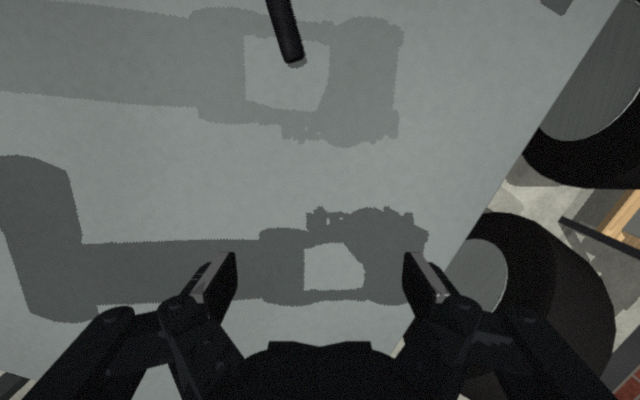

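```bash
python3 - <<'E'
import cv2,numpy as np
a=cv2.imread('pics/top0.png')[155:245,265:390]; b=cv2.imread('pics/scene0.png')[150:265,225:400]
cv2.imwrite('pics/topc.png',cv2.resize(a,None,fx=6,fy=6,interpolation=cv2.INTER_CUBIC))
cv2.imwrite('pics/scc.png',cv2.resize(b,None,fx=4.5,fy=4.5,interpolation=cv2.INTER_CUBIC))
E
```

```text
(no output)
```

View pics/topc.png

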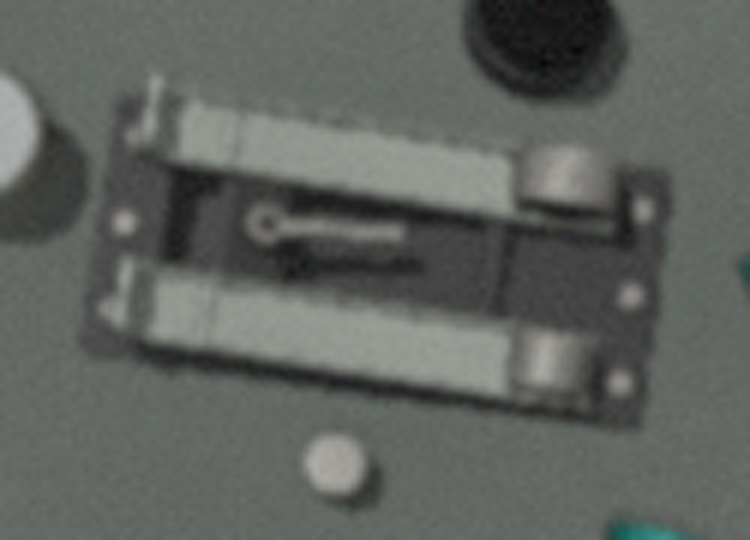

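View pics/scc.png

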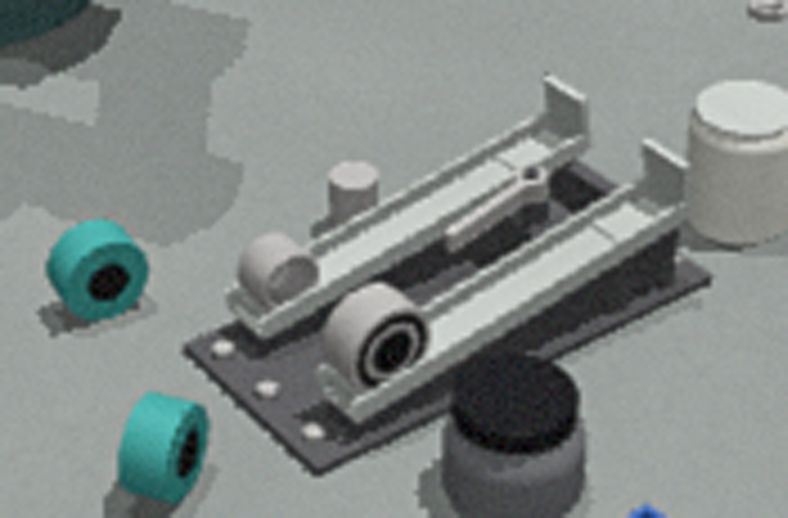

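```bash
cat > h.py <<'E'
import cv2,numpy as np
from workcell import bot
def cloud(im,d,c):
    K=np.array([[c['fx'],0,c['cx']],[0,c['fy'],c['cy']],[0,0,1]])
    h,w=d.shape; uv=np.stack(np.meshgrid(np.arange(w),np.arange(h)),-1).reshape(-1,1,2).astype(np.float32)
    r=cv2.undistortPoints(uv,K,c['dist']).reshape(h,w,2)
    R=cv2.Rodrigues(c['rvec'])[0]
    P=np.concatenate([r,np.ones((h,w,1))],-1)*d[...,None]
    return (P-np.asarray(c['tvec']).ravel())@R
def proj(P,c):
    K=np.array([[c['fx'],0,c['cx']],[0,c['fy'],c['cy']],[0,0,1]])
    return cv2.projectPoints(np.asarray(P,float).reshape(-1,3),c['rvec'],c['tvec'],K,c['dist'])[0].reshape(-1,2)
E
python3 - <<'E'
from h import *
z=np.load('pics/top0.npz'); im,d=z['im'],z['d']; c=bot.get_calibration('top')
P=cloud(im,d,c); np.save('pics/Ptop.npy',P)
hsv=cv2.cvtColor(im,cv2.COLOR_RGB2HSV)
m=((im.min(2)>125)&(P[...,2]>0.015)).astype(np.uint8); m[:150]=0;m[250:]=0;m[:,:270]=0;m[:,390:]=0
n,l,s,ce=cv2.connectedComponentsWithStats(m)
for i in range(1,n):
    if s[i,4]<15: continue
    q=P[l==i]; cnt=cv2.findContours((l==i).astype(np.uint8),0,1)[0]
    print(i,s[i],q.mean(0).round(4),q.min(0).round(3),q.max(0).round(3),cv2.minAreaRect(cnt[0]))
    if s[i,4]>200:
        A=q-q.mean(0);u,sv,vt=np.linalg.svd(A,full_matrices=False);print(vt,sv)
print('table z',np.median(P[260:280,200:280,2]))
E
```

```text
4 [295 172  55  18 481] [ 0.6437 -0.0046  0.0533] [ 0.338 -0.095  0.022] [0.671 0.087 1.745] ((322.2366027832031, 180.65939331054688), (55.611305236816406, 8.86305046081543), 10.007979393005371)
[[-0.17359781  0.04165909  0.98393512]
 [ 0.14951687  0.98863801 -0.01547862]
 [-0.97340049  0.14442785 -0.17785413]] [2.44377149 1.16748432 0.18373336]
5 [355 180   8   8  53] [ 0.6315 -0.1224  0.0881] [ 0.618 -0.134  0.078] [ 0.644 -0.111  0.098] ((358.5, 183.5), (7.0, 7.0), 90.0)
9 [290 202  60  18 543] [0.5448 0.0007 0.045 ] [ 0.519 -0.097  0.023] [0.569 0.099 0.071] ((319.6216125488281, 210.27027893066406), (58.85483932495117, 9.535140991210938), 9.462322235107422)
[[-1.16405189e-01 -9.83490405e-01 -1.38551276e-01]
 [-9.93061068e-01  1.17599013e-01 -4.33336511e-04]
 [-1.67196756e-02 -1.37539436e-01  9.90355167e-01]] [1.33292344 0.20707777 0.101098  ]
12 [353 211   6   8  40] [ 0.5269 -0.1116  0.1136] [ 0.338 -0.124  0.062] [0.543 0.007 1.745] ((355.5, 214.5), (7.0, 5.0), 90.0)
14 [316 228   9   9  70] [ 0.4735 -0.0021  0.0438] [ 0.46  -0.015  0.032] [0.487 0.012 0.055] ((320.0, 232.0), (8.0, 8.0), 90.0)
table z -0.0008054388241811952
```

```bash
python3 - <<'E'
from h import *
P=np.load('pics/Ptop.npy'); im=np.load('pics/top0.npz')['im']
ok=(np.abs(P[...,0]-0.6)<.15)&(np.abs(P[...,1])<.22)&(P[...,2]<.15)
ok[:150]=0;ok[250:]=0
Q=P[ok]; C=im[ok]
f=Q[(C.min(1)>125)&(Q[:,2]>.015)&(np.abs(Q[:,1])<.09)]
# split gutters, fit lines/plane
a=0.1178
for it in range(5):
    yaw=np.pi/2-a
    h=np.array([np.cos(yaw),np.sin(yaw)]); l=np.array([-h[1],h[0]])
    s=f[:,:2]@h; t=f[:,:2]@l
    lo=(t<-.5855)&(t>-.7); hi=(t>-.5855)&(t<-.51)
    sl=[np.polyfit(s[k],t[k],1)[0] for k in (lo,hi)]
    a-=np.mean(sl)
print('yaw',yaw,sl,[ (np.percentile(t[k],[2,50,98]).round(4),np.percentile(s[k],[0,1,50,99,100]).round(4),k.sum()) for k in (lo,hi)])
for k in (lo,hi):
    print(np.polyfit(s[k],f[k][:,2],1))
print(a)
# all high points near stop plates
s=Q[:,:2]@h;t=Q[:,:2]@l
for nm,k in (('stop',(s>.13)&(s<.25)&(Q[:,2]>.085)),('bear',(s<-.08)&(Q[:,2]>.06)&(t<-.6)&(t>-.68)),('spac',(s<-.05)&(Q[:,2]>.05)&(t>-.58)&(t<-.5))):
    print(nm,k.sum()); print(np.c_[s[k],t[k],Q[k][:,2]].round(3)[:40].tolist())
E
```

```text
yaw 1.4493390756503581 [np.float64(0.00016870140850147738), np.float64(-0.00016870596472860918)] [(array([-0.6554, -0.6406, -0.6264]), array([-0.0125, -0.0105,  0.0766,  0.1638,  0.1663]), np.int64(462)), (array([-0.5554, -0.5407, -0.5261]), array([-0.0236, -0.0217,  0.0672,  0.1553,  0.1581]), np.int64(502))]
[0.13975041 0.0358439 ]
[0.13882545 0.03578442]
0.1214572534226519
stop 83
[[0.183, -0.656, 0.102], [0.18, -0.658, 0.097], [0.182, -0.652, 0.106], [0.179, -0.655, 0.097], [0.181, -0.649, 0.108], [0.178, -0.65, 0.102], [0.186, -0.649, 0.086], [0.181, -0.648, 0.097], [0.178, -0.647, 0.103], [0.249, -0.635, 0.09], [0.184, -0.643, 0.099], [0.181, -0.643, 0.101], [0.249, -0.633, 0.085], [0.245, -0.632, 0.091], [0.183, -0.64, 0.101], [0.18, -0.64, 0.103], [0.245, -0.629, 0.089], [0.183, -0.637, 0.096], [0.18, -0.638, 0.097], [0.247, -0.625, 0.095], [0.244, -0.626, 0.089], [0.181, -0.631, 0.113], [0.179, -0.633, 0.103], [0.248, -0.623, 0.086], [0.244, -0.623, 0.087], [0.181, -0.629, 0.105], [0.178, -0.63, 0.102], [0.25, -0.618, 0.091], [0.247, -0.619, 0.089], [0.243, -0.619, 0.093], [
[... 544 characters left out ...]
0.059], [-0.051, -0.546, 0.078], [-0.055, -0.547, 0.075], [-0.058, -0.548, 0.069], [-0.061, -0.548, 0.076], [-0.064, -0.548, 0.073], [-0.068, -0.55, 0.066], [-0.072, -0.551, 0.061], [-0.052, -0.543, 0.076], [-0.055, -0.543, 0.077], [-0.059, -0.545, 0.069], [-0.062, -0.545, 0.072], [-0.065, -0.545, 0.075], [-0.069, -0.547, 0.061], [-0.072, -0.547, 0.066], [-0.053, -0.541, 0.064], [-0.056, -0.54, 0.072], [-0.059, -0.541, 0.073], [-0.062, -0.541, 0.073], [-0.065, -0.542, 0.074], [-0.069, -0.543, 0.065], [-0.072, -0.544, 0.064], [-0.056, -0.538, 0.07], [-0.06, -0.538, 0.069], [-0.063, -0.539, 0.067], [-0.066, -0.539, 0.073], [-0.069, -0.54, 0.069], [-0.073, -0.541, 0.06], [-0.05, -0.534, 0.066]]
```

```bash
cat >> h.py <<'E'
from scipy.spatial.transform import Rotation as Ro
psi,sg=1.4493,0.1395
s0,t0,z0=0.155,-0.5906,0.0574
def frame():
    h=np.array([np.cos(psi),np.sin(psi),0]);v=np.array([-np.sin(psi),np.cos(psi),0])
    u=h*np.cos(sg)+np.array([0,0,np.sin(sg)]); w=np.cross(u,v)
    return np.stack([u,v,w],1), h*s0+v*t0+np.array([0,0,z0])
RT,OT=frame()
def tw(p): return OT+RT@(np.asarray(p,float)/1000)      # track mm -> world m
def wt(p): return (RT.T@(np.asarray(p)-OT).T).T*1000
def tool(sign): # x down square to floor, y=sign*v
    x=-RT[:,2]; y=sign*RT[:,1]; return np.stack([x,y,np.cross(x,y)],1)
def go(p,sign,st=None):
    st=st or bot.read_state(); R=Ro.from_rotvec(st['tcp_rot']).as_matrix()
    dp=R.T@(tw(p)-st['tool_pos'])*100
    return dp.round(2),Ro.from_matrix(R.T@tool(sign)).as_rotvec().round(3)
E
python3 - <<'E'
from h import *
st=bot.read_state(); R=Ro.from_rotvec(st['tcp_rot']).as_matrix(); print(R.round(3)); print('tcp in track',wt(st['tool_pos']).round(1))
c=bot.get_calibration('wrist');Rc=cv2.Rodrigues(c['rvec'])[0];cp=-Rc.T@c['tvec'].ravel()
print('cam in tool mm',(R.T@(cp-st['tool_pos'])*1000).round(1),'axis',(R.T@Rc[2]).round(3))
for sgn in (1,-1): print(sgn,go([-230,-50,250],sgn)); 
for n,p in dict(bear=[-200,-50,30],foot=[-222,-50,10],seat=[0,-50,30],piv=[-38,0,26]).items(): print(n,tw(p).round(4), [proj(tw(p),bot.get_calibration(k)).round(1).tolist() for k in('top','scene')])
P=np.load('pics/Ptop.npy')
for n,(u,v) in dict(jar=(355,157),filt=(261,177),sock=(321,232)).items(): print(n,P[v,u].round(3),wt(P[v,u]).round())
E
```

```text
[[-0.001  0.402 -0.916]
 [ 0.002 -0.916 -0.402]
 [-1.    -0.002 -0.   ]]
tcp in track [-702.   246.6  287.2]
cam in tool mm [-1.287e+02 -1.000e-01 -7.670e+01] axis [ 0.953 -0.001  0.302]
1 (array([ -2.83, -25.53, -49.61]), array([ 2.102, -0.082, -0.146]))
-1 (array([ -2.83, -25.53, -49.61]), array([-1.034,  0.126, -0.071]))
bear [ 0.6302 -0.1245  0.0593] [[[358.4, 185.4]], [[308.1, 224.4]]]
foot [ 0.6279 -0.1434  0.0364] [[[363.4, 187.4]], [[302.4, 233.8]]]
seat [0.6542 0.0721 0.0871] [[[299.1, 175.0]], [[364.0, 191.2]]]
piv [0.6    0.0413 0.0779] [[[308.0, 192.1]], [[342.8, 190.4]]]
jar [ 0.724 -0.111  0.068] [-174. -141.   36.]
filt [0.645 0.196 0.084] [121. -25.  10.]
sock [ 0.473 -0.005  0.043] [-103.  120.    0.]
```

```bash
python3 -m creep '[{"grip":0,"dp":[-2,-5,-10],"rotation":[-0.12,0.014,-0.008]},{"grip":0,"dp":[-2,-9,-18],"rotation":[-0.24,0.028,-0.016]},{"grip":0,"dp":[-2,-11,-22],"rotation":[-0.36,0.042,-0.024]},{"grip":0,"dp":[-2,-12,-24],"rotation":[-0.48,0.056,-0.032]},{"grip":0,"dp":[-2,-13,-26],"rotation":[-0.6,0.07,-0.04]}]' 40
python3 -c "
from h import *
print(go([-260,-50,200],-1),wt(bot.read_state()['tool_pos']))"
```

```text
time: 0.57
tool_pos: [0.4046, -0.4569, 0.2619]
tcp_rot: [1.672, 0.953, -1.561]
wrist_force: [1.1, 0.2, 1.0]
width: 0.298
(array([  6.71,   5.35, -32.15]), array([-0.429,  0.056, -0.03 ])) [-525.65796629  133.59414597  280.31305016]
```

```bash
python3 -m creep '[{"grip":0,"dp":[0.5,0.8,-4],"rotation":[-0.1,0.01,-0.007]},{"grip":0,"dp":[1.5,1.6,-8],"rotation":[-0.2,0.024,-0.014]},{"grip":0,"dp":[2,2.4,-12],"rotation":[-0.3,0.037,-0.02]},{"grip":0,"dp":[3,3,-16],"rotation":[-0.4,0.05,-0.027]},{"grip":0,"dp":[4,3.6,-20],"rotation":[-0.429,0.056,-0.03]}]'
python3 -c "
from h import *
print(go([-260,-50,200],-1),wt(bot.read_state()['tool_pos']))"
```

```text
time: 0.98
tool_pos: [0.5422, -0.3038, 0.2367]
tcp_rot: [1.406, 1.244, -1.224]
wrist_force: [1.3, 0.3, -0.0]
width: 0.003
(array([  3.19,   6.55, -10.22]), array([-0.001,  0.001, -0.   ])) [-362.13817654   15.58528701  231.94041744]
```

```bash
python3 -m creep '[{"grip":0,"dp":[2,2,-3],"rotation":[0,0,0]},{"grip":0,"dp":[4,4,-6],"rotation":[0,0,0]},{"grip":0,"dp":[6,6.5,-8.5],"rotation":[0,0,0]},{"grip":0,"dp":[8.2,6.55,-9.7],"rotation":[0,0,0]},{"grip":0,"dp":[8.2,6.55,-9.7],"rotation":[0,0,0]}]'
python3 - <<'E'
from h import *
st=bot.read_state();print(go([-265,-50,150],-1),wt(st['tool_pos']),st['q'].round(2))
c=bot.get_calibration('wrist');im,d=bot.read_camera('wrist')
P=cloud(im,d,c);np.save('pics/Pw1.npy',wt(P.reshape(-1,3)).reshape(P.shape))
cv2.imwrite('pics/w1.png',im[:,:,::-1])
im,d=bot.read_camera('scene');cv2.imwrite('pics/s1.png',cv2.resize(im[130:280,200:400,::-1],None,fx=4,fy=4,interpolation=cv2.INTER_CUBIC))
for p in ([-200,-50,60],[-170,-50,30],[-178,-33,12],[0,-50,0]): print(p,proj(tw(p),c).round(0))
E
```

```text
time: 1.4
tool_pos: [0.618, -0.2021, 0.1636]
tcp_rot: [1.406, 1.254, -1.229]
wrist_force: [-0.3, 1.0, -1.1]
width: -0.002
(array([-0.58,  0.26,  0.18]), array([-0.002, -0.002,  0.009])) [-263.16864714  -47.35413667  144.2309388 ] [-0.42  0.3   1.71  0.14  1.18 -0.36]
[-200, -50, 60] [[324. 130.]]
[-170, -50, 30] [[324.  89.]]
[-178, -33, 12] [[304. 101.]]
[0, -50, 0] [[ 325. -160.]]
```

View pics/w1.png

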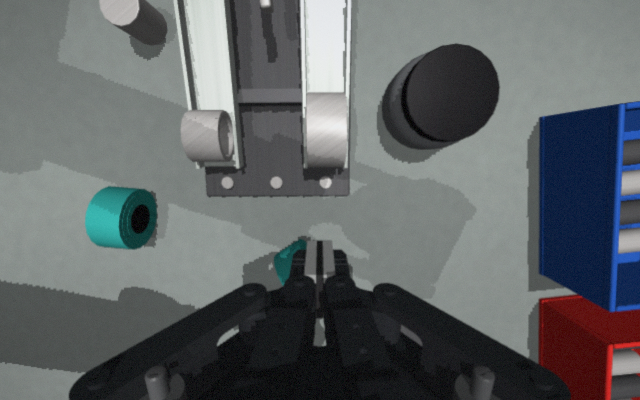

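View pics/s1.png

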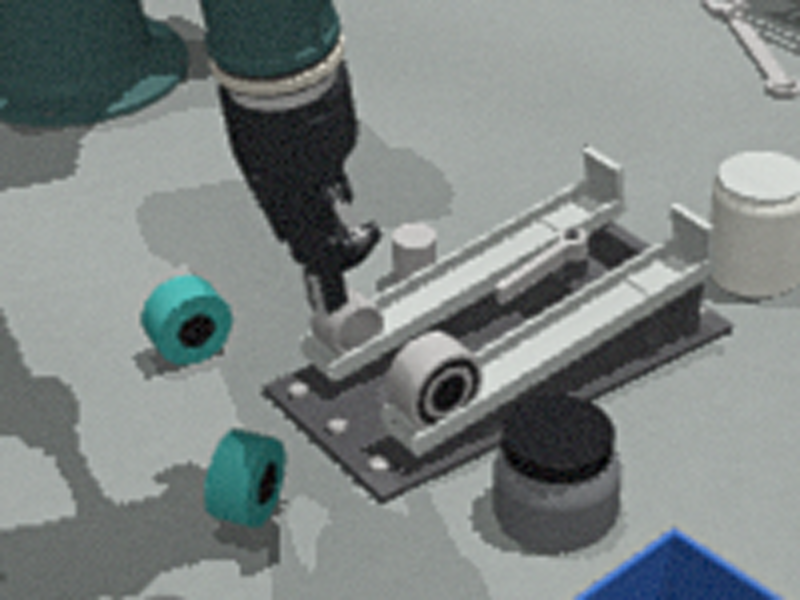

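```bash
python3 - <<'E'
from h import *
W=np.load('pics/Pw1.npy'); im=cv2.imread('pics/w1.png')
print('bearing y-profile row 130'); print([W[130,u].round(0).tolist() for u in range(298,354,4)])
print('col 326'); print([W[v,326].round(0).tolist() for v in range(40,190,6)])
print('fingers'); print([(v,u,W[v,u].round(0).tolist()) for v in (240,246,252,262,270) for u in (300,312,328,340)])
hsv=cv2.cvtColor(im,cv2.COLOR_BGR2HSV); m=(hsv[...,0]>80)&(hsv[...,0]<95)&(hsv[...,1]>120); m[:,:200]=0
q=W[m];print('decoy',q.min(0),q.max(0),np.median(q,0))
P=np.load('pics/Ptop.npy');i0=np.load('pics/top0.npz')['im'];hh=cv2.cvtColor(i0,cv2.COLOR_RGB2HSV);m=(hh[...,0]>80)&(hh[...,0]<95)&(hh[...,1]>120);m[:180]=0;m[225:]=0;m[:,:385]=0;m[:,420:]=0
q=wt(P[m]);print('decoy top',len(q),np.percentile(q,[2,50,98],axis=0))
E
```

```text
bearing y-profile row 130
[[-205.0, -24.0, -21.0], [-205.0, -28.0, -22.0], [-200.0, -37.0, 61.0], [-200.0, -40.0, 61.0], [-200.0, -42.0, 60.0], [-200.0, -45.0, 61.0], [-200.0, -48.0, 61.0], [-200.0, -51.0, 61.0], [-200.0, -54.0, 61.0], [-200.0, -57.0, 59.0], [-200.0, -60.0, 61.0], [-200.0, -63.0, 61.0], [-200.0, -66.0, 60.0], [-205.0, -77.0, -28.0]]
col 326
[[-129.0, -52.0, 2.0], [-133.0, -52.0, -0.0], [-138.0, -52.0, -0.0], [-143.0, -52.0, 0.0], [-148.0, -52.0, 1.0], [-152.0, -52.0, 1.0], [-157.0, -52.0, 1.0], [-162.0, -52.0, 1.0], [-167.0, -52.0, 1.0], [-174.0, -51.0, 41.0], [-179.0, -51.0, 50.0], [-183.0, -51.0, 54.0], [-187.0, -51.0, 57.0], [-191.0, -51.0, 58.0], [-195.0, -51.0, 61.0], [-200.0, -51.0, 61.0], [-204.0, -51.0, 61.0], [-208.0, -51.0, 59.0], [-187.0, -48.0, 273.0], [-218.0, -51.0, 56.0], [-223.0, -51.0, 51.0], [-187.0, -48.0, 273.0], [-246.0, -52.0, -15.0], [-251.0, -52.0, -9.0], [-257.0, -52.0, -8.0]]
fingers
[(240, 300, [-310.0, -26.0, 12.0]), (240, 312, [-322.0, -37.0, -13.0]), (240, 328, [-322.0, -55.0, -12.0]), (240, 340, [-321.0, -68.0, -12.0]), (246, 300, [-309.0, -27.0, 27.0]), (246, 312, [-252.0, -43.0, 141.0]), (246, 328, [-252.0, -51.0, 141.0]), (246, 340, [-329.0, -68.0, -12.0]), (252, 300, [-256.0, -37.0, 140.0]), (252, 312, [-252.0, -43.0, 148.0]), (252, 328, [-252.0, -51.0, 148.0]), (252, 340, [-257.0, -58.0, 140.0]), (262, 300, [-256.0, -38.0, 152.0]), (262, 312, [-252.0, -44.0, 158.0]), (262, 328, [-253.0, -51.0, 156.0]), (262, 340, [-257.0, -57.0, 149.0]), (270, 300, [-257.0, -38.0, 157.0]), (270, 312, [-252.0, -44.0, 164.0]), (270, 328, [-253.0, -51.0, 164.0]), (270, 340, [-257.0, -57.0, 157.0])]
decoy [-337.87828728 -136.21947913   -0.98396004] [-156.62381668   -0.85324929  273.10505566] [-317.51480931  -16.6588841    37.5254915 ]
decoy top 148 [[-360.01189862  -46.49749338   24.58504992]
 [-333.65448213  -24.61539762   44.80189684]
 [-313.02568803   -5.23917954   54.86100446]]
```

```bash
python3 -c "
from h import *
st=bot.read_state();print(go([-262,-51,36],-1),wt(st['tool_pos']),st['wrist_force'])"
```

```text
(array([11.24,  0.3 , -0.45]), array([-0.003,  0.001,  0.004])) [-266.40565214  -48.35554314  148.46324283] [-0.86561088  0.22134655 -0.35359766]
```

```bash
python3 -m creep '[{"grip":0,"dp":[3,0.2,-0.2],"rotation":[0,0,0]},{"grip":0,"dp":[6,0.3,-0.4],"rotation":[0,0,0]},{"grip":0,"dp":[9,0.3,-0.4],"rotation":[0,0,0]},{"grip":0,"dp":[11.2,0.3,-0.4],"rotation":[0,0,0]},{"grip":0,"dp":[11.2,0.3,-0.4],"rotation":[0,0,0]}]'
python3 -m creep '[{"grip":0,"dp":[0,0,0],"rotation":[0,0,0]},{"grip":0,"dp":[0,0,0],"rotation":[0,0,0]}]'
python3 - <<'E'
from h import *
st=bot.read_state();print(go([-262,-51,36],-1),wt(st['tool_pos']))
im,d=bot.read_camera('scene');cv2.imwrite('pics/s2.png',cv2.resize(im[130:280,200:400,::-1],None,fx=4,fy=4,interpolation=cv2.INTER_CUBIC))
E
```

```text
time: 1.92
tool_pos: [0.6211, -0.188, 0.0544]
tcp_rot: [1.409, 1.249, -1.233]
wrist_force: [0.0, 0.3, -0.9]
width: -0.005
time: 2.08
tool_pos: [0.6262, -0.1899, 0.0611]
tcp_rot: [1.411, 1.238, -1.226]
wrist_force: [0.3, 0.4, -0.5]
width: 0.004
(array([ 0.49, -0.3 , -0.25]), array([-0.006,  0.002, -0.004])) [-264.51641383  -53.99581804   40.92460885]
```

View pics/s2.png

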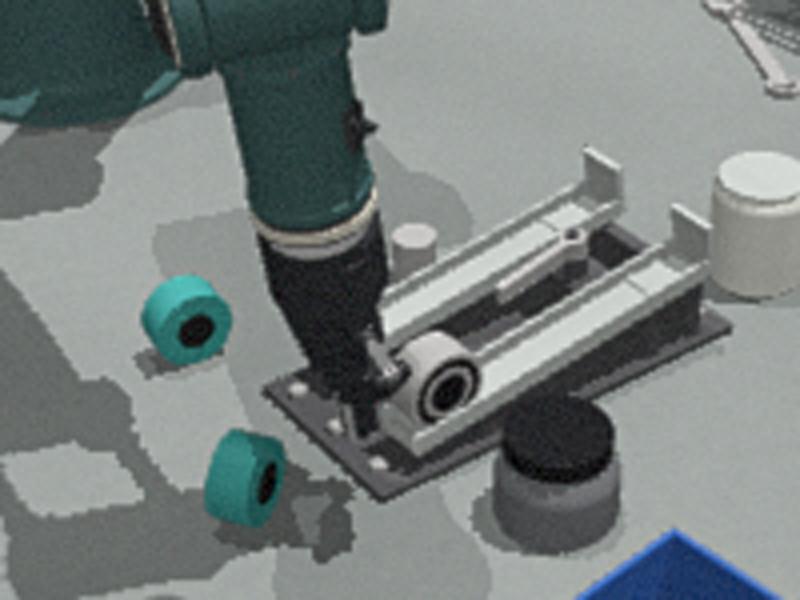

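```bash
python3 -m creep '[{"grip":0,"dp":[0,0,0],"rotation":[0,0,0]},{"grip":0,"dp":[0,0,0],"rotation":[0,0,0]},{"grip":0,"dp":[0,0,0],"rotation":[0,0,0]}]'
python3 - <<'E'
from h import *
st=bot.read_state();print(go([-262,-51,36],-1,),wt(st['tool_pos']))
E
```

```text
time: 2.38
tool_pos: [0.6258, -0.1887, 0.0603]
tcp_rot: [1.41, 1.24, -1.226]
wrist_force: [0.2, -0.7, 0.4]
width: -0.002
(array([ 0.4 , -0.25, -0.15]), array([-0.005,  0.002, -0.003])) [-263.51035837  -53.46265888   39.97663544]
```

```bash
python3 -m creep '[{"grip":0,"dp":[0.2,-0.2,-0.4],"rotation":[0,0,0]},{"grip":0,"dp":[0.4,-0.25,-0.8],"rotation":[-0.005,0,0]},{"grip":0,"dp":[0.4,-0.25,-1.3],"rotation":[-0.005,0,0]},{"grip":0,"dp":[0.4,-0.25,-1.8],"rotation":[-0.005,0,0]},{"grip":0,"dp":[0.4,-0.25,-2.2],"rotation":[-0.005,0,0]}]'
python3 -c "
from h import *
st=bot.read_state();print(wt(st['tool_pos']))"
python3 -m creep '[{"grip":0,"dp":[0,0,-0.6],"rotation":[0,0,0]},{"grip":0,"dp":[0,0,-1.2],"rotation":[0,0,0]},{"grip":0,"dp":[0,0,-1.8],"rotation":[0,0,0]},{"grip":0,"dp":[0,0,-2.4],"rotation":[0,0,0]},{"grip":0,"dp":[0,0,-3.0],"rotation":[0,0,0]}]'
python3 -c "
from h import *
st=bot.read_state();print(go([-212,-51,36],-1,),wt(st['tool_pos']))
c=bot.get_calibration('wrist');im,d=bot.read_camera('wrist')
W=wt(cloud(im,d,c).reshape(-1,3)).reshape(400,640,3)
cv2.imwrite('pics/w3.png',im[:,:,::-1])
"
```

```text
time: 2.8
tool_pos: [0.6252, -0.165, 0.0577]
tcp_rot: [1.405, 1.245, -1.223]
wrist_force: [-0.9, -1.5, 0.9]
width: -0.002
[-240.60818375  -49.9472073    34.07946901]
time: 3.22
tool_pos: [0.6289, -0.1356, 0.0621]
tcp_rot: [1.406, 1.244, -1.223]
wrist_force: [-0.3, -1.4, 0.8]
width: 0.0
(array([-0.17,  0.09,  0.14]), array([ 0.   ,  0.001, -0.   ])) [-210.61291289  -50.13769527   34.28494048]
```

View pics/w3.png

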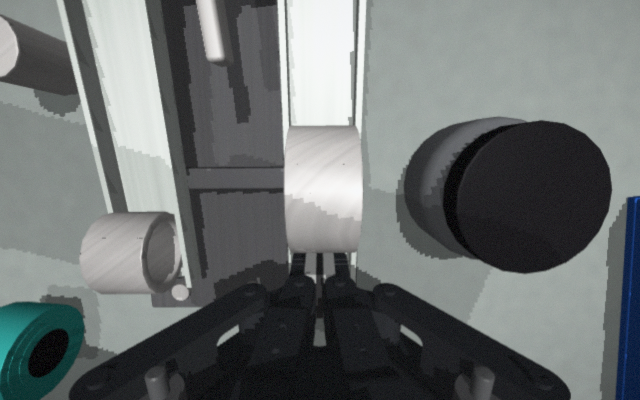

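```bash
python3 -m creep '[{"grip":0,"dp":[-0.1,0.1,-0.8],"rotation":[0,0,0]},{"grip":0,"dp":[-0.1,0.1,-1.6],"rotation":[0,0,0]},{"grip":0,"dp":[-0.1,0.1,-2.4],"rotation":[0,0,0]},{"grip":0,"dp":[-0.1,0.1,-3.2],"rotation":[0,0,0]},{"grip":0,"dp":[-0.1,0.1,-4.0],"rotation":[0,0,0]}]'
python3 -m creep '[{"grip":0,"dp":[0,0,-0.8],"rotation":[0,0,0]},{"grip":0,"dp":[0,0,-1.6],"rotation":[0,0,0]},{"grip":0,"dp":[0,0,-2.4],"rotation":[0,0,0]},{"grip":0,"dp":[0,0,-3.2],"rotation":[0,0,0]},{"grip":0,"dp":[0,0,-4.0],"rotation":[0,0,0]}]'
python3 -c "
from h import *
st=bot.read_state();print(go([-130,-51,36],-1,),wt(st['tool_pos']))
c=bot.get_calibration('wrist');im,d=bot.read_camera('wrist')
W=wt(cloud(im,d,c).reshape(-1,3)).reshape(400,640,3)
cv2.imwrite('pics/w4.png',im[:,:,::-1])
q=W[140:250,290:355].reshape(-1,3);q=q[(q[:,2]>25)&(q[:,2]<63)];print(q.min(0),q.max(0))
"
```

```text
time: 3.68
tool_pos: [0.6347, -0.0962, 0.0685]
tcp_rot: [1.406, 1.245, -1.223]
wrist_force: [0.0, -1.4, 0.8]
width: -0.001
time: 4.1
tool_pos: [0.6394, -0.0569, 0.074]
tcp_rot: [1.406, 1.245, -1.223]
wrist_force: [0.1, -2.6, 0.3]
width: -0.0
(array([-0.09, -0.  , -0.04]), array([0.   , 0.001, 0.   ])) [-130.40199223  -51.00332812   35.08466615]
[-111.96661087  -65.93115048   45.79795164] [-64.66603391 -37.84143072  62.78045026]
```

View pics/w4.png

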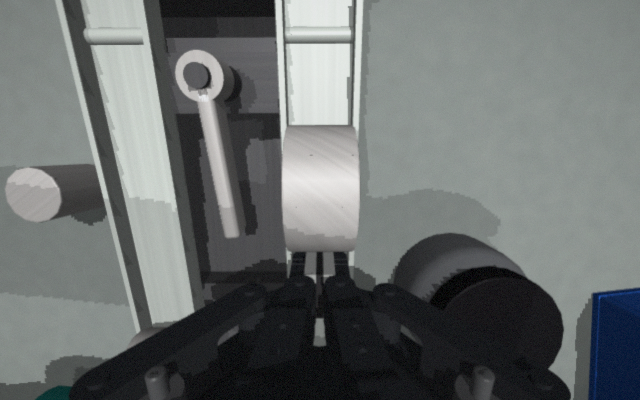

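```bash
python3 -c "
from h import *
c=bot.get_calibration('wrist');im,d=bot.read_camera('wrist')
W=wt(cloud(im,d,c).reshape(-1,3)).reshape(400,640,3)
for u,v in ((250,290),(265,290),(240,300),(290,285),(300,270),(210,310),(232,232),(200,95),(215,150),(222,180),(320,38)): print(u,v,W[v,u].round(0))
P=W[100:235,190:245].reshape(-1,3);P=P[(P[:,2]>28)&(P[:,2]<40)]
m=P.mean(0);vt=np.linalg.svd(P-m)[2][0];print(len(P),m,vt)
"
```

```text
250 290 [-116.  -25.   73.]
265 290 [-117.  -30.   71.]
240 300 [-116.  -23.   79.]
290 285 [-117.  -39.   68.]
300 270 [-122.  -42.   48.]
210 310 [-117.  -13.   82.]
232 232 [-109.   -8.   35.]
200 95 [-46.  -0.  36.]
215 150 [-69.  -3.  34.]
222 180 [-83.  -5.  35.]
320 38 [-17. -51.   4.]
2827 [-76.49756533  -4.90011891  33.99150855] [-0.9956444  -0.09316251 -0.00360316]
```

```bash
python3 -m creep '[{"grip":0,"dp":[-0.05,0,-0.8],"rotation":[0,0,0]},{"grip":0,"dp":[-0.1,0,-1.6],"rotation":[0,0,0]},{"grip":0,"dp":[-0.1,0,-2.4],"rotation":[0,0,0]},{"grip":0,"dp":[-0.1,0,-3.2],"rotation":[0,0,0]},{"grip":0,"dp":[-0.1,0,-4.0],"rotation":[0,0,0]}]'
python3 -m creep '[{"grip":0,"dp":[0,0,-0.6],"rotation":[0,0,0]},{"grip":0,"dp":[0,0,-1.2],"rotation":[0,0,0]},{"grip":0,"dp":[0,0,-1.8],"rotation":[0,0,0]},{"grip":0,"dp":[0,0,-2.4],"rotation":[0,0,0]},{"grip":0,"dp":[0,0,-3.0],"rotation":[0,0,0]}]'
python3 -c "
from h import *
st=bot.read_state();print(go([-42,-51,36],-1,),wt(st['tool_pos']))"
```

```text
time: 4.62
tool_pos: [0.6443, -0.0179, 0.0806]
tcp_rot: [1.406, 1.244, -1.223]
wrist_force: [-0.6, -1.5, 0.5]
width: 0.001
time: 5.03
tool_pos: [0.6483, 0.0096, 0.0852]
tcp_rot: [1.404, 1.242, -1.224]
wrist_force: [-0.0, -4.0, 1.4]
width: 0.002
(array([ 0.07, -0.07, -2.04]), array([ 0.001,  0.004, -0.002])) [-62.41946966 -51.74709871  36.80165871]
```

```bash
python3 -m creep '[{"grip":0,"dp":[0.05,0,-0.4],"rotation":[0,0,0]},{"grip":0,"dp":[0.05,0,-0.8],"rotation":[0,0,0]},{"grip":0,"dp":[0.05,0,-1.2],"rotation":[0,0,0]},{"grip":0,"dp":[0.05,0,-1.6],"rotation":[0,0,0]},{"grip":0,"dp":[0.05,0,-2.0],"rotation":[0,0,0]}]'
python3 -m creep '[{"grip":0,"dp":[0,0,0],"rotation":[0,0,0]},{"grip":0,"dp":[0,0,0],"rotation":[0,0,0]},{"grip":0,"dp":[0,0,0],"rotation":[0,0,0]}]'
python3 -c "
from h import *
st=bot.read_state();print(go([-42,-51,36],-1,),wt(st['tool_pos']))
c=bot.get_calibration('wrist');im,d=bot.read_camera('wrist')
W=wt(cloud(im,d,c).reshape(-1,3)).reshape(400,640,3)
cv2.imwrite('pics/w5.png',im[:,:,::-1])
print([W[v,325].round(0).tolist() for v in range(90,256,8)])
im,d=bot.read_camera('scene');cv2.imwrite('pics/s5.png',cv2.resize(im[130:280,200:400,::-1],None,fx=4,fy=4,interpolation=cv2.INTER_CUBIC))
"
```

```text
time: 5.45
tool_pos: [0.6498, 0.03, 0.0864]
tcp_rot: [1.402, 1.244, -1.224]
wrist_force: [-2.5, -16.4, 0.0]
width: -0.004
time: 5.7
tool_pos: [0.6497, 0.0297, 0.0863]
tcp_rot: [1.404, 1.244, -1.225]
wrist_force: [-0.8, -5.2, -0.6]
width: -0.0
(array([-0.08,  0.03, -0.03]), array([0.001, 0.003, 0.001])) [-42.26673051 -50.71250839  35.15245558]
[[49.0, -54.0, -65.0], [43.0, -54.0, -56.0], [37.0, -54.0, -56.0], [33.0, -53.0, 41.0], [30.0, -53.0, 41.0], [27.0, -53.0, 40.0], [24.0, -53.0, 46.0], [21.0, -53.0, 50.0], [19.0, -52.0, 53.0], [16.0, -52.0, 55.0], [13.0, -52.0, 57.0], [10.0, -52.0, 58.0], [7.0, -52.0, 59.0], [4.0, -52.0, 60.0], [2.0, -52.0, 61.0], [-2.0, -52.0, 60.0], [-5.0, -53.0, 61.0], [-9.0, -53.0, 60.0], [-12.0, -53.0, 59.0], [-18.0, -53.0, 55.0], [-24.0, -53.0, 50.0]]
```

View pics/w5.png

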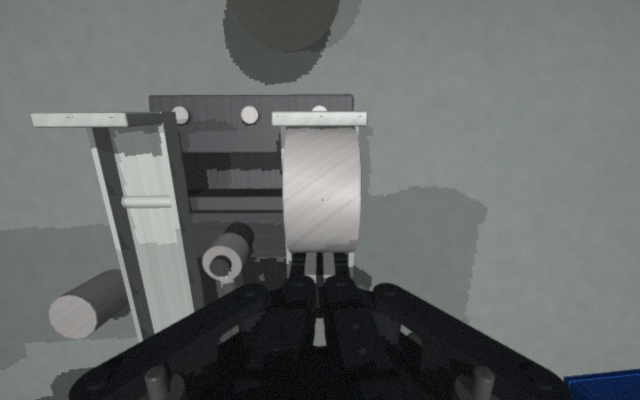

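View pics/s5.png

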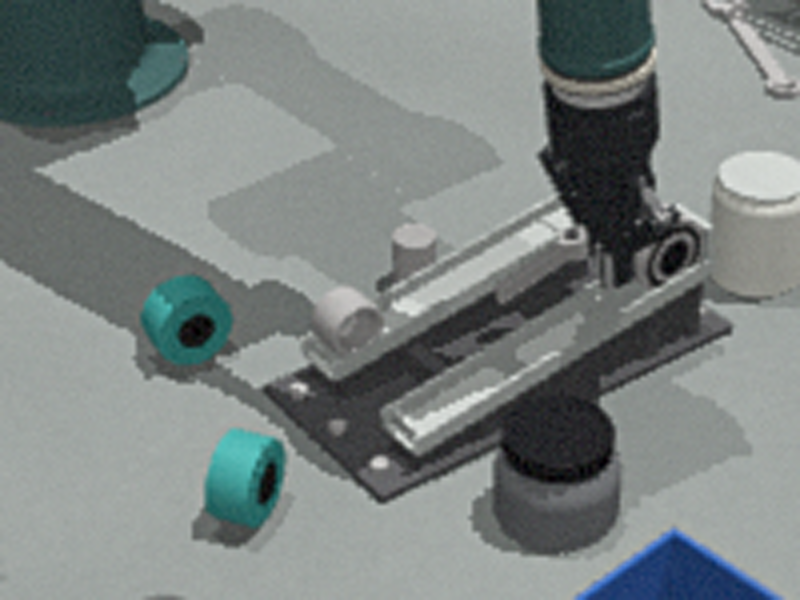

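```bash
python3 -m creep '[{"grip":0,"dp":[0,0,0.5],"rotation":[0,0,0]},{"grip":0,"dp":[0,0,1.5],"rotation":[0,0,0]},{"grip":0,"dp":[0,0,3],"rotation":[0,0,0]},{"grip":0,"dp":[-1,0,4.5],"rotation":[0,0,0]},{"grip":0,"dp":[-3,0,5.5],"rotation":[0,0,0]}]'
python3 -m creep '[{"grip":0,"dp":[-3,0,0],"rotation":[0,0,0]},{"grip":0,"dp":[-6,0,0],"rotation":[0,0,0]},{"grip":0,"dp":[-6,-2,0],"rotation":[0,0,0]},{"grip":0,"dp":[-6,-5,0],"rotation":[0,0,0]},{"grip":0,"dp":[-6,-8.2,0],"rotation":[0,0,0]}]'
python3 -m creep '[{"grip":0,"dp":[0,0,0],"rotation":[0,0,0]},{"grip":0,"dp":[0,0,0],"rotation":[0,0,0]},{"grip":0,"dp":[0,0,0],"rotation":[0,0,0]}]'
python3 -c "
from h import *
st=bot.read_state();print(go([-93,28,35],-1,),wt(st['tool_pos']))
c=bot.get_calibration('wrist');im,d=bot.read_camera('wrist')
W=wt(cloud(im,d,c).reshape(-1,3)).reshape(400,640,3)
cv2.imwrite('pics/w6.png',im[:,:,::-1]);np.save('pics/W6.npy',W)
k=(abs(W[...,1]+51)<10)&(W[...,2]>59)&(W[...,2]<63)&(abs(W[...,0])<30);print('bearing top',W[k].mean(0))
k=(abs(W[...,1])<25)&(abs(W[...,2]-34)<3)&(W[...,0]<-50)&(W[...,0]>-120);P=W[k];m=P.mean(0);print(len(P),m,np.linalg.svd(P-m)[2][0])
"
```

```text
time: 6.22
tool_pos: [0.6401, -0.0289, 0.1056]
tcp_rot: [1.403, 1.25, -1.229]
wrist_force: [0.3, 0.5, -1.0]
width: -0.003
time: 6.63
tool_pos: [0.561, -0.0271, 0.1694]
tcp_rot: [1.407, 1.242, -1.222]
wrist_force: [-1.1, 0.6, 0.8]
width: -0.002
time: 6.88
tool_pos: [0.5612, -0.0266, 0.1688]
tcp_rot: [1.407, 1.243, -1.223]
wrist_force: [0.2, 0.2, 0.1]
width: 0.0
(array([ 9.11,  0.22, -0.39]), array([-0.   ,  0.001, -0.002])) [-96.76013732  30.32292437 126.07809681]
bearing top [ -3.06172792 -50.86465185  60.25139058]
783 [-80.48489805  -3.78777245  34.56041966] [-9.96066615e-01 -8.86062200e-02 -4.85745371e-04]
```

View pics/w6.png

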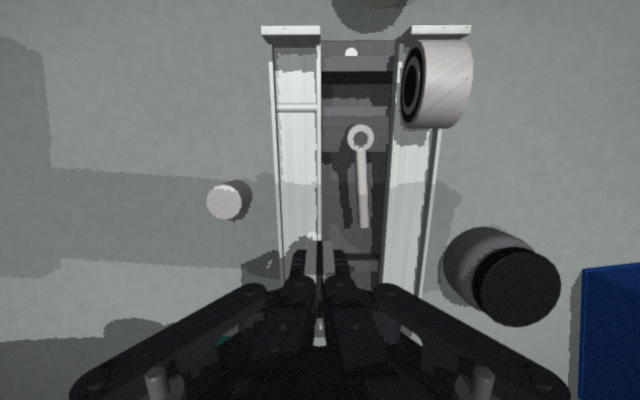

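```bash
python3 -m creep '[{"grip":0,"dp":[2.5,0.1,-0.2],"rotation":[0,0,0]},{"grip":0,"dp":[5,0.1,-0.3],"rotation":[0,0,0]},{"grip":0,"dp":[7,0.1,-0.3],"rotation":[0,0,0]},{"grip":0,"dp":[8.4,0.1,-0.3],"rotation":[0,0,0]},{"grip":0,"dp":[9.0,0.1,-0.3],"rotation":[0,0,0]}]'
python3 -m creep '[{"grip":0,"dp":[0,0,0],"rotation":[0,0,0]},{"grip":0,"dp":[0,0,0],"rotation":[0,0,0]},{"grip":0,"dp":[0,0,0],"rotation":[0,0,0]}]'
python3 -c "
from h import *
st=bot.read_state();print(go([-93,28,35],-1,),wt(st['tool_pos']))"
```

```text
time: 7.35
tool_pos: [0.5632, -0.0105, 0.0771]
tcp_rot: [1.404, 1.247, -1.226]
wrist_force: [-0.3, -0.6, -0.7]
width: -0.003
time: 7.6
tool_pos: [0.5651, -0.011, 0.0809]
tcp_rot: [1.407, 1.243, -1.222]
wrist_force: [-0.2, 0.5, 0.6]
width: -0.003
(array([ 0.18,  0.03, -0.03]), array([ 0.   ,  0.001, -0.002])) [-93.2583657   28.35290915  36.81661668]
```

```bash
python3 -m creep '[{"grip":0,"dp":[0.1,0.7,0],"rotation":[0,0,0]},{"grip":0,"dp":[0.15,1.4,-0.1],"rotation":[0,0,0]},{"grip":0,"dp":[0.15,2.0,-0.1],"rotation":[0,0,0]},{"grip":0,"dp":[0.15,2.6,-0.2],"rotation":[0,0,0]},{"grip":0,"dp":[0.15,3.15,-0.2],"rotation":[0,0,0]}]'
python3 -c "
from h import *
st=bot.read_state();print(wt(st['tool_pos']))
c=bot.get_calibration('wrist');im,d=bot.read_camera('wrist')
cv2.imwrite('pics/w7.png',im[:,:,::-1])
"
```

```text
time: 8.02
tool_pos: [0.5959, -0.0122, 0.0788]
tcp_rot: [1.406, 1.245, -1.223]
wrist_force: [-1.0, 1.0, 1.4]
width: -0.002
[-91.03712004  -2.41617324  34.38670853]
```

View pics/w7.png

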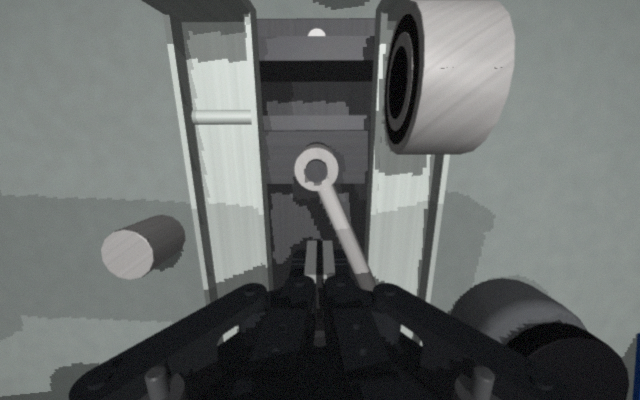

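```bash
python3 -m creep '[{"grip":0,"dp":[0,0.5,-0.05],"rotation":[0,0,0]},{"grip":0,"dp":[0,1.0,-0.15],"rotation":[0,0,0]},{"grip":0,"dp":[0,1.95,-0.45],"rotation":[0,0,0]},{"grip":0,"dp":[0,2.9,-1.05],"rotation":[0,0,0]},{"grip":0,"dp":[0,3.7,-1.85],"rotation":[0,0,0]}]'
python3 -c "
from h import *
st=bot.read_state();print(wt(st['tool_pos']),go([-53,-50,35],-1))
c=bot.get_calibration('wrist');im,d=bot.read_camera('wrist')
cv2.imwrite('pics/w8.png',im[:,:,::-1])
"
```

```text
time: 8.48
tool_pos: [0.6351, 0.0014, 0.0809]
tcp_rot: [1.406, 1.244, -1.224]
wrist_force: [-1.5, -1.0, 0.2]
width: 0.004
[-72.66802118 -39.64144864  33.96700648] (array([-0.11,  1.03, -1.97]), array([-0.001,  0.001, -0.   ]))
```

View pics/w8.png

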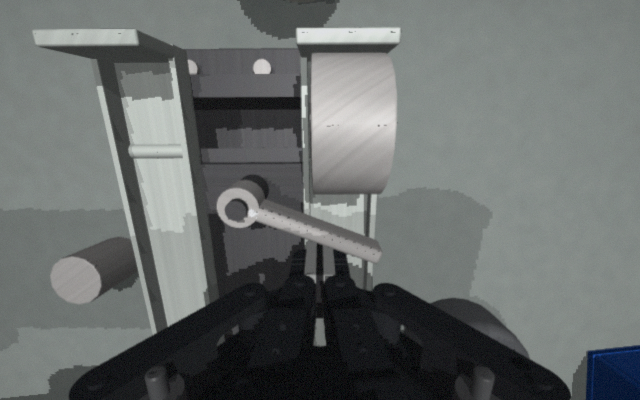

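Keeper (250,205→375,250) is at about −1.2 rad, fingers behind it at (320,255). Finishing the swing.

```bash
python3 -m creep '[{"grip":0,"dp":[-0.05,0.4,-0.5],"rotation":[0,0,0]},{"grip":0,"dp":[-0.05,0.7,-1.0],"rotation":[0,0,0]},{"grip":0,"dp":[-0.05,0.9,-1.4],"rotation":[0,0,0]},{"grip":0,"dp":[-0.05,1.0,-1.75],"rotation":[0,0,0]},{"grip":0,"dp":[-0.05,1.05,-2.0],"rotation":[0,0,0]}]'
python3 -m creep '[{"grip":0,"dp":[0,0,0],"rotation":[0,0,0]},{"grip":0,"dp":[0,0,0],"rotation":[0,0,0]},{"grip":0,"dp":[0,0,0],"rotation":[0,0,0]}]'
python3 -c "
from h import *
st=bot.read_state();print(wt(st['tool_pos']),go([-53,-50,35],-1))
c=bot.get_calibration('wrist');im,d=bot.read_camera('wrist')
W=wt(cloud(im,d,c).reshape(-1,3)).reshape(400,640,3)
cv2.imwrite('pics/w9.png',im[:,:,::-1])
k=(W[...,1]<-12)&(W[...,1]>-76)&(abs(W[...,2]-34)<3)&(W[...,0]<-30)&(W[...,0]>-48);P=W[k];m=P.mean(0);print(len(P),m,np.linalg.svd(P-m)[2][0])
"
```

```text
time: 8.95
tool_pos: [0.6465, 0.0184, 0.0841]
tcp_rot: [1.401, 1.243, -1.224]
wrist_force: [-3.2, -12.8, -0.8]
width: -0.001
time: 9.2
tool_pos: [0.6464, 0.0182, 0.0841]
tcp_rot: [1.403, 1.243, -1.225]
wrist_force: [-1.3, -6.0, -0.6]
width: -0.001
[-54.3102558  -48.84550973  34.54419671] (array([-0.05,  0.12, -0.13]), array([0.001, 0.004, 0.   ]))
2233 [-39.39911891 -43.47527561  34.44422852] [-6.55743647e-03 -9.99978471e-01  2.40627706e-04]
```

View pics/w9.png

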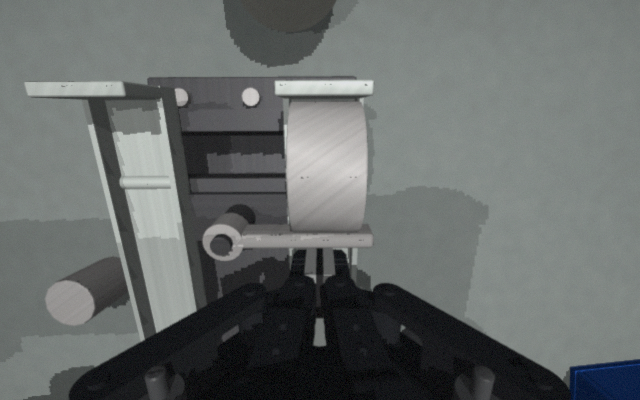

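Keeper bar (240–370, 237) is square across, against its stop (force ~13 N on the fingers), with the bearing at (328,165) behind it. Backing off, lifting and checking.

```bash
python3 -m creep '[{"grip":0,"dp":[0,0,0.6],"rotation":[0,0,0]},{"grip":0,"dp":[0,0,1.8],"rotation":[0,0,0]},{"grip":0,"dp":[-1,0,3.5],"rotation":[0,0,0]},{"grip":0,"dp":[-4,0,4.5],"rotation":[0,0,0]},{"grip":0,"dp":[-7.5,0,5],"rotation":[0,0,0]}]'
python3 -m creep '[{"grip":0,"dp":[-3,0,0],"rotation":[0,0,0]},{"grip":0,"dp":[-4,0,0],"rotation":[0,0,0]},{"grip":0,"dp":[-4,0,0],"rotation":[0,0,0]},{"grip":0,"dp":[-4,0,0],"rotation":[0,0,0]},{"grip":0,"dp":[-4,0,0],"rotation":[0,0,0]}]'
python3 -c "
from h import *
st=bot.read_state();print(wt(st['tool_pos']),st['wrist_force'],abs(st['joint_vel']).max())
c=bot.get_calibration('wrist');im,d=bot.read_camera('wrist')
W=wt(cloud(im,d,c).reshape(-1,3)).reshape(400,640,3)
cv2.imwrite('pics/w10.png',im[:,:,::-1])
k=(W[...,1]<-12)&(W[...,1]>-76)&(abs(W[...,2]-34)<3)&(W[...,0]<-33)&(W[...,0]>-48);P=W[k];m=P.mean(0);print('keeper',len(P),m,np.linalg.svd(P-m)[2][0])
k=(abs(W[...,1]+51)<10)&(W[...,2]>50)&(W[...,2]<63)&(abs(W[...,0])<33);P=W[k];A=np.c_[2*P[:,0],2*P[:,2],np.ones(len(P))];s=np.linalg.lstsq(A,P[:,0]**2+P[:,2]**2,rcond=None)[0];print('bearing fit x,z,r',s[:2],np.sqrt(s[2]+s[0]**2+s[1]**2))
im,d=bot.read_camera('scene');cv2.imwrite('pics/s10.png',cv2.resize(im[130:280,200:400,::-1],None,fx=4,fy=4,interpolation=cv2.INTER_CUBIC))
"
```

```text
time: 9.67
tool_pos: [0.6367, -0.0409, 0.1488]
tcp_rot: [1.404, 1.25, -1.229]
wrist_force: [0.8, -1.1, -0.1]
width: 0.002
time: 10.08
tool_pos: [0.6375, -0.0448, 0.189]
tcp_rot: [1.405, 1.247, -1.226]
wrist_force: [-0.6, 0.5, -0.0]
width: 0.001
[-102.74272858  -47.65501509  147.34742623] [-0.57466384  0.49234436 -0.00594901] 0.016002283021792983
keeper 767 [-39.4073321  -43.42983151  34.64674383] [-9.25759770e-04  9.99999015e-01  1.05469644e-03]
bearing fit x,z,r [-3.2478618 32.0903282] 28.787059291796908
```

View pics/w10.png

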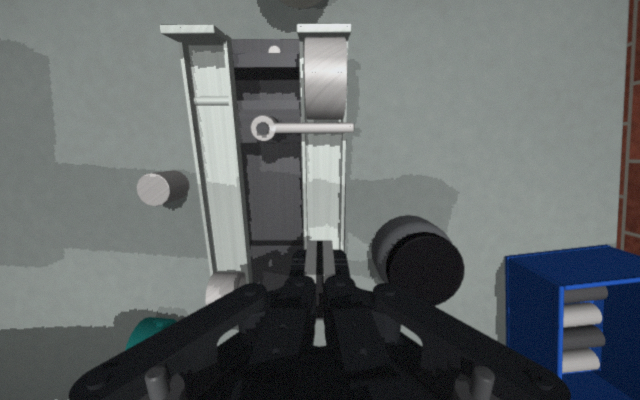

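View pics/s10.png

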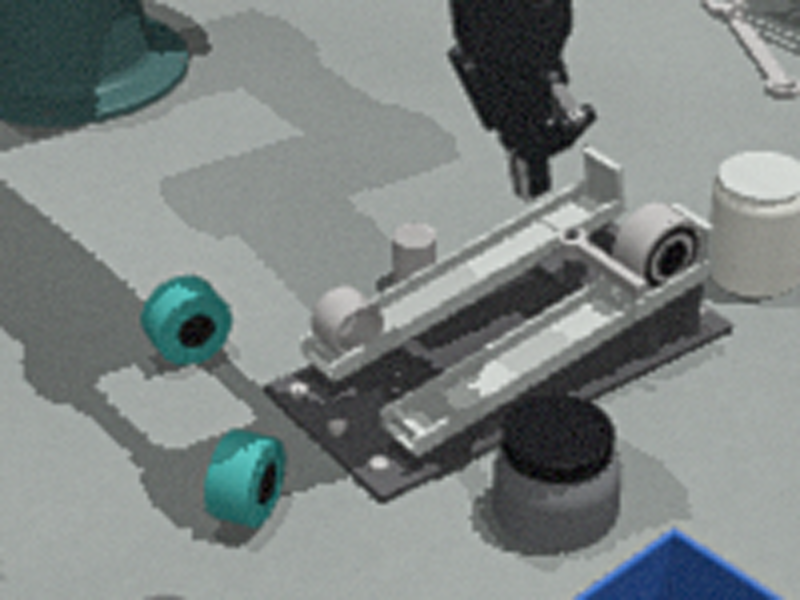

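```bash
python3 -c "
from workcell import bot
print(bot.finish_job())"
```

```text
the job is handed in; nothing more can be done
None
```

The bearing is in the seat of the right gutter, the keeper is square across behind it, and I handed the job in after about 10 s. The hand-in reports no verdict.

With the jaws shut, I pushed the bearing up the gutter and over the lip until it met the stop. I then lifted the gripper clear and swung the keeper from about −0.1 rad to its mechanical stop.

**Last checks, with the robot clear of everything:**
- **Keeper:** within 0.01 rad of square across the gutter.
- **Bearing:** a circle fit put its centre at x ≈ −3.2 mm and z ≈ 32 mm in my track frame. That fit is rough: it gave a radius of 28.8 mm where the true value is 30 mm. The keeper also read 1.4 mm too far downhill, so the bearing is really at about x = −2 mm, inside the tolerance.
- **Spacer and other objects:** the last scene picture showed the spacer, the look-alikes and the nearby socket, filter and grease where they started. I checked these by eye only. The tape, hub, driver and most of the wrench were outside that crop, and I never went near them.

The highest wrist force I saw was about 17 N, while pressing the bearing against its stop.

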